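Snap the board clip onto the holder's rod and slide it home

TASK

Take the orange C-shaped clip from the mat and press it, gap downwards, onto the bare part of the sprung steel rod of the board holder until it snaps fully on, at least a finger's width clear of the black carrier of the green circuit board. Then slide it along the rod until its end rests against the carrier, and let go. Press with feeling so that the rod never goes down onto its stop, push against the carrier gently, with no more than about 15 newtons, and leave everything else where it is.

Things in the scene. Friction and masses are not known exactly. Their poses are not given: they have to be found in the camera images.
- clip_grip (a point): Centre of the grip tab of the orange clip: grasp here. Tab: upright slab 10 mm thick (x), 34 mm long (y), 41 mm tall (24 mm below to 17 mm above this point). Below it a head 21 mm wide, 24 to 29 mm below this point, then the jaws. x across the bore, y along it (ends alike), z up. At the start 49 mm above the table, the clip standing gap down on a 2 mm mat among two others
- clip_bore (a point): Centre of the orange clip's bore, 35 mm below clip_grip, half-way along the clip's 34 mm length; on the rod's axis when fully on. Same axes. For a 12 mm rod; the gap below is 8 mm, between round lips 5 mm below this point, with flared tips 21 mm apart 12 mm below it
- rod_mid (a point): Middle of the axis of the board holder's steel rod: 12 mm thick, level, 80 mm above the table at rest, 242 mm long between end blocks 26 x 20 x 22 mm. y along the rod towards the carrier, x level across it, z up. Base plate below: 130 x 310 mm, 12 mm thick, fixed
- board_face (a point): Point on the rod's axis in the flat face of the black board carrier (30 mm across, 18 mm long, 18 mm tall: top 9 mm above the axis). The rod is bare on the -y side of it; carrier and green board (10 to 66 mm towards +x) lie on the +y side. Same axes as rod_mid. Locked 20 to 70 mm from rod_mid; it does not give. Clip home: clip_bore 17 mm from this point
- clip: The whole orange plastic clip, about 50 g, 64 mm tall; origin under its centre, 12 mm below clip_bore, same axes. Pressed down over the rod its jaws spring apart at about 5 to 9 N, then snap shut under the rod, and its head bottoms on the rod. On the rod it drags by a few newtons when slid
- bridge (a joint): How far the sprung rod (with end blocks, carrier and rod_mid) has sunk, in m: 0 at rest, hard stop at 0.035, which must not be reached. It moves in height only: holds up to about 0.5 N downwards, then sinks 1 mm per further 0.35 N, slowly damped, and rises when let go. So it sinks away while the clip is being pressed on
- carrier: The black block on the rod that carries the green board; origin at board_face, same axes. Locked on the rod, does not give; goes up and down with the rod
- clip_blue: look-alike clip in blue, 57 mm tall, stands on the mat; leave alone; origin under its centre
- clip_grey: look-alike clip in grey, 57 mm tall, stands on the mat; leave alone; origin under its centre
- spool: red solder spool, 54 mm across, 40 mm tall, stands on the table; leave alone; origin under its centre
- screwdriver: screwdriver lying on the table; leave alone
- tape_measure: black and red tape measure, 65 x 35 x 60 mm; leave alone; origin under its centre
- brush: red brush lying on the table; leave alone
- flux_jar: small amber jar, 48 mm across, 55 mm tall; leave alone; origin under its centre

How it is judged (in metres and radians):
On the way, in this order (a step that is already met when the one before it is completed fails the run):
1. the orange clip is snapped onto the rod, its end at least 10 mm clear of the carrier (x of clip_bore in the frame of rod_mid between -0.0025 and 0.0025 m and z of clip_bore in the frame of rod_mid between -0.0025 and 0.0025 m and angle between the y axis of clip_bore and the y axis of rod_mid, either way round below 0.1 rad and y of clip_bore in the frame of board_face below -0.027 m), for 0.2 s.
2. still on the rod, the clip has been slid up to the carrier (gap under 2 mm) (x of clip_bore in the frame of rod_mid between -0.0025 and 0.0025 m and z of clip_bore in the frame of rod_mid between -0.0025 and 0.0025 m and angle between the y axis of clip_bore and the y axis of rod_mid, either way round below 0.1 rad and y of clip_bore in the frame of board_face above -0.019 m), for 0.2 s.
At the end, for the whole second after the job is handed in: The orange clip is on the rod: bore within 2.5 mm of the rod's axis sideways and in height and within 0.1 rad of its direction, the clip's end within 2 mm of the carrier's face, at rest and released (all of step 2 and linear speed of clip below 0.01 m/s); the robot touches nothing.
It fails at once if the rod was pressed down onto its stop (sunk by more than 33 mm) (value of joint bridge above 0.033 m).
It fails at once if the clip was pushed against the carrier harder than 20 N (contact force between clip and carrier above 20 N).
It fails at once if another thing on the table shifted by more than 20 mm (distance of any of clip_blue, clip_grey, spool, screwdriver, tape_measure, brush, flux_jar from where it was at the start of the episode above 0.02 m).
It also fails if it takes over 48 s, if anything falls off the work surface, if the arm or the gripper's body presses on something with over 40 N, if the wrist force passes 120 N, or if a joint passes its speed limit or range.

ROBOT

A 6-joint arm with a two-finger parallel gripper is mounted at the origin on the work surface. World frame = base frame: x ahead of the robot, y to its left, z up, the work surface at z = 0. Lengths are in mm, angles in rad, forces in N, time in s.
With the tool pointing down it reaches from about 300 to 775 mm from the base axis. Payload 14.6 kg.
Tool frame: the origin (TCP) lies on the mounting face of the last link; the fingertips stand 199 mm ahead of it and the grasp point (between the pads) lies 180 mm ahead of it; z points along the fingers, y is the line along which they close (so a half turn about z gives the same grasp; the last joint's range is limited). The gripper opens to 94 mm and grips with 3 to 60 N. Pads are 16 mm wide; open, the fingers measure 119 mm over their backs; the gripper's body (75 mm by 177 mm) begins 78 mm behind the grasp point.
Start: joints at [1.171, 0.3, 1.521, -0, 1.321, -0.067], TCP at [179.677, 519.814, 404.646] pointing down, gripper open.
Joint ranges: [-3.03, 3.03], [-0.79, 2.21], [0.23, 2.52], [-1.04, 4.18], [0, 3.07], [-2.55, 2.55]. Speed limits (rad/s): [2.22, 2.22, 2.57, 3.14, 3.14, 3.14].

INTERFACE

Orientations are given as [roll, pitch, yaw] about the fixed x, y, z axes, in that order (R = Rz(yaw) Ry(pitch) Rx(roll)).
In Python, from cell import manip gives the robot as it stands. The module is installed in compiled form; this text tells all that it offers.
- The arm moves only by the shell command python3 -m creep 'ROWS' [FORCE]. ROWS is a JSON object of lists of equal length, an entry for each row: "slide": the shift along the world's x, y, z in cm, a list of three; "turn": the turn about the world's z in rad; "claw": the opening, from 0 (shut) to 1 (fully open). A call has 1 to 8 rows; each row shifts and turns the commanded pose from where the row before left it; what a row does not reach is not made up. A row lasts 1/8 s, in which the tool goes at most 62.5 mm and 10.7 degrees, less where a joint would pass 70% of its speed; a pose out of reach is approached as far as the arm can. A call with a gripper value outside its range is refused whole. The fingers move at their own pace and stop on an object; FORCE is the grip in N (left out, the last holds). Time passes only in rows, so rows that do not move let the fingers close. It gives the time, the measured TCP pose, the force, the opening and the grip force at its end, in the units of the state.
- manip.read_state(): the state, without advancing time (a new reading comes with each control period).
- manip.camera(name): name is "side" or "top"; returns (picture, depth): 384x512x3 uint8, red, green, blue; 384x512 float32, mm along the optical axis (not along the pixel's ray), 0 where there is no reading.
- manip.calibration(name): a dict with "intrinsics" (3x3 intrinsics, pixels), "pose" (4x4, takes a point from camera to world coordinates). Camera axes: x right, y up, looking along -z (the intrinsics and any distortion apply to the point x, -y, -z); pixel columns grow to the right and rows downward; lengths in mm; the calibration is good to about 2 mm. A picture is of the moment at which its call begins. calibration takes no time and is no camera call.
- manip.sign_off(): hands the job in; it is judged then, once.
Trained networks look in the newest picture that a camera, given by its name, has taken for a name from the list of things; names that differ only in an ending like _2 or _b are one class to them, and where a whole thing is asked for, a point or a joint stands for the part that bears it (a point fixed in the world has none). Each returns a list of dicts, best first, with "score" (0 to 1); they miss things now and then, are a little off and sometimes report something else, mostly with a low value. They report only what shows in the picture. A call takes as long as a camera call.
- manip.cut_out(query, camera): "mask" (384x512 bool, what is visible of it) and "position" ([column, row] in pixels, amid what is visible of it).
The state is a dict: "clock": time; "joints": joint angles; "qd": joint speeds; "effort": joint torques, N m; "eef_pos": TCP position; "eef_rot": TCP orientation; "wrist_force": force on the tool from outside, world axes, zero at the start; "moment": the same for the moment, N m; "finger_gap": finger opening in mm; "finger_force": force on a finger pad.
Only numpy, scipy, OpenCV 4.12 (cv2) and the standard library are available. Lean on these libraries where they do the work, as an engineer would, in place of code of your own. Each camera call takes 0.05 s, during which the arm holds its last target. There are 200 camera calls.

## Working session

There is one attempt and no reset: what is moved stays moved. The work goes in short steps, Python scripts to look and compute and a shell command to move; the robot and the scene stay as the last step left them, time stands still between calls to the robot, and variables do not carry over. Pictures are saved under pics/ and viewed, at most 10 in all, crops included, and the job is handed in when it is done.

```bash
mkdir -p pics
cat > h.py <<'E'
import numpy as np, cv2
from cell import manip
def cloud(cam, depth):
    c=manip.calibration(cam); K=np.array(c["intrinsics"]); T=np.array(c["pose"])
    v,u=np.mgrid[0:384,0:512]
    d=depth
    P=np.stack([(u-K[0,2])/K[0,0]*d, -(v-K[1,2])/K[1,1]*d, -d],-1)
    return P@T[:3,:3].T+T[:3,3]
E
python3 - <<'E'
from h import *
ims=[]
for c in("top","side"):
    im,d=manip.camera(c); np.save(f"{c}_d.npy",d); P=cloud(c,d)
    cal=manip.calibration(c); print(c,cal)
    cv2.imwrite(f"pics/{c}0.png",im[:,:,::-1])
    for q in("clip","carrier","rod_mid","clip_blue","clip_grey"):
        for r in manip.cut_out(q,c)[:2]:
            m=r["mask"]&(d>0); p=P[m]
            if len(p): print(q,round(r["score"],2),np.round(r["position"]),m.sum(),np.round(np.median(p,0)),np.round(np.percentile(p,2,0)),np.round(np.percentile(p,98,0)))
s=manip.read_state();print(s)
E
```

```text
top {'intrinsics': array([[473.57735508,   0.        , 260.07665358],
       [  0.        , 473.57735508, 192.52914892],
       [  0.        ,   0.        ,   1.        ]]), 'pose': array([[ 7.93400884e-03,  9.85423679e-01, -1.69933001e-01,
         2.68487956e+02],
       [-9.99885666e-01,  5.63032273e-03, -1.40340508e-02,
        -7.00289533e+01],
       [-1.28727083e-02,  1.70024919e-01,  9.85355682e-01,
         1.65034056e+03],
       [ 0.00000000e+00,  0.00000000e+00,  0.00000000e+00,
         1.00000000e+00]])}
clip 0.5 [330. 208.] 76 [ 487. -293.   31.] [ 475. -312.    0.] [ 501. -277.   70.]
rod_mid 0.67 [198. 192.] 581 [539. 157.  85.] [507. -18.  17.] [596. 253.  96.]
rod_mid 0.29 [197. 184.] 210 [566. 162.  86.] [524. 146.  77.] [596. 182.  96.]
side {'intrinsics': array([[448.74648758,   0.        , 258.01776175],
       [  0.        , 448.74648758, 186.5019146 ],
       [  0.        ,   0.        ,   1.        ]]), 'pose': array([[ 6.79910013e-01,  5.45419651e-01, -4.90142610e-01,
        -4.61201685e+01],
       [-7.33221629e-01,  4.96169872e-01, -4.64974732e-01,
     
[... 606 characters left out ...]
  3.] [ 578. -277.   61.]
{'clock': 0.6, 'joints': array([ 1.17138171e+00,  2.99912106e-01,  1.52103703e+00, -2.54599459e-05,
        1.32067685e+00, -6.66253472e-02]), 'qd': array([ 0.00046528,  0.00078325, -0.00015477, -0.00077109, -0.00011348,
       -0.00032946]), 'effort': array([ 3.83558290e-04, -5.31479073e+01, -3.52837980e+01,  7.08839251e-02,
        2.13161908e-02,  5.15493389e-05]), 'eef_pos': array([179.68692897, 519.80626428, 404.62325634]), 'eef_rot': array([-3.14155775e+00,  2.23935358e-05,  2.80880969e+00]), 'wrist_force': array([0.93062419, 0.03152079, 0.32275407]), 'moment': array([-0.01860083,  0.00989395,  0.06031685]), 'finger_force': 0.0, 'finger_gap': 94.0356168607644}
```

Run:
```python
import cv2,numpy as np
a=cv2.imread("pics/top0.png");b=cv2.imread("pics/side0.png")
A=cv2.resize(a[130:270,110:370],None,fx=2.9,fy=2.9,interpolation=cv2.INTER_CUBIC)[:,:,:][:300*2]
cv2.imwrite("pics/topc.png",A)
B=cv2.resize(b[80:330,80:420],None,fx=2.3,fy=2.3,interpolation=cv2.INTER_CUBIC); cv2.imwrite("pics/sidec.png",B); print(A.shape,B.shape)
```

```text
(406, 754, 3) (575, 782, 3)
```

View pics/topc.png

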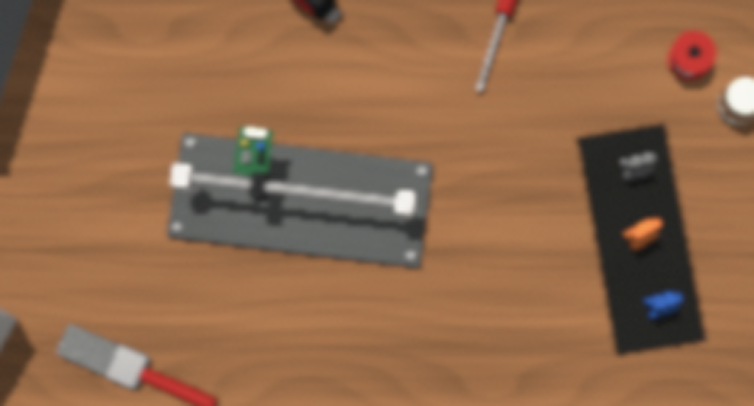

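View pics/sidec.png

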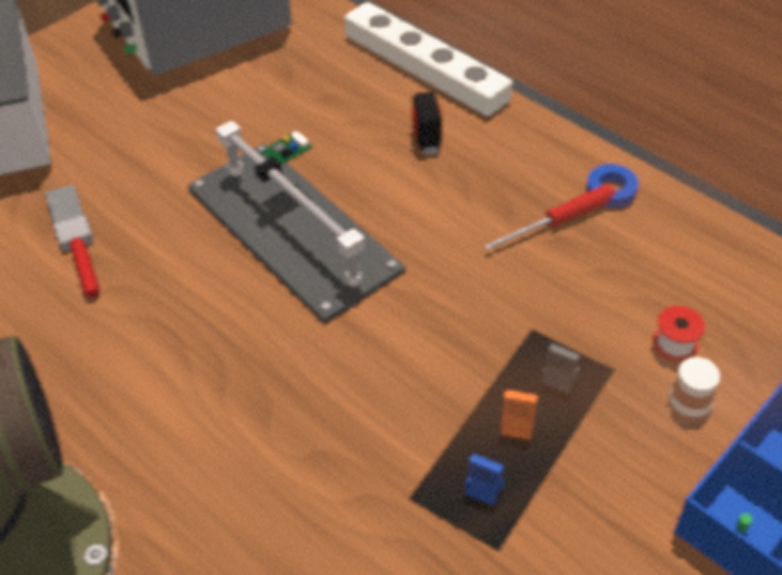

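The top crop shows the orange clip at about (643,233), between grey (638,165) and blue (664,303). The rod runs from the end block at (180,175) to the one at (404,202), with the carrier at (262,186). The bare part is to its right, towards world -y. The side crop agrees.

```bash
cat >> h.py <<'E'
def cm(cam,rgb,P,box,lo,hi,zr,S=(120,40)):
    hsv=cv2.cvtColor(rgb,cv2.COLOR_RGB2HSV).astype(int)
    (x0,x1,y0,y1)=box
    return (hsv[...,0]>=lo)&(hsv[...,0]<=hi)&(hsv[...,1]>S[0])&(hsv[...,2]>S[1])&(P[...,0]>x0)&(P[...,0]<x1)&(P[...,1]>y0)&(P[...,1]<y1)&(P[...,2]>zr[0])&(P[...,2]<zr[1])
E
python3 - <<'E'
from h import *
for c in("top","side"):
    im=cv2.imread(f"pics/{c}0.png")[:,:,::-1].copy(); d=np.load(f"{c}_d.npy"); P=cloud(c,d)
    m=cm(c,im,P,(440,530,-340,-250),3,16,(28,90),(150,90))
    p=P[m]; print(c,len(p),p.mean(0).round(1),"ztop",np.percentile(p[:,2],95).round(1))
    q=p[p[:,2]>35][:,:2]
    print(" rect",cv2.minAreaRect(q.astype(np.float32)))
    w,v=np.linalg.eigh(np.cov(q.T)); print(" pca",np.sqrt(w).round(1),"yaw of long axis from +y",np.arctan2(-v[0,1],v[1,1]).round(3))
    t=p[p[:,2]>60]; print(" top pts",t.round(0).tolist() if len(t)<25 else t.mean(0).round(1))
    # rod: points z 70..95
    hsv=cv2.cvtColor(im,cv2.COLOR_RGB2HSV).astype(int)
    box=(P[...,0]>480)&(P[...,0]<640)&(P[...,1]>-80)&(P[...,1]<260)
    g=box&(P[...,2]>76)&(P[...,2]<105)&(hsv[...,1]<60)&(hsv[...,2]>110)
    r=P[g]; print(" rod pts",len(r),"y",r[:,1].min().round(),r[:,1].max().round())
    mid=r[(r[:,1]>0)&(r[:,1]<120)]
    mid=mid[np.abs(mid[:,0]-np.median(mid[:,0]))<25]
    k=np.polyfit(mid[:,1],mid[:,0],1); print(" x=a*y+b",k.round(4),"z",np.median(mid[:,2]).round(1),"res",np.std(mid[:,0]-np.polyval(k,mid[:,1])).round(1))
    for lab,s in(("lo",r[r[:,1]<10]),("hi",r[r[:,1]>200])):
        e=s[s[:,2]>86]; print(" ",lab,len(e),e.mean(0).round(1),e.min(0).round(),e.max(0).round())
    b=box&(hsv[...,2]<75)&(P[...,2]>72)&(P[...,2]<100)&(P[...,0]<585)
    e=P[b]; print(" black",len(e),e.mean(0).round(1),np.percentile(e,[5,95],axis=0).round(1).tolist())
E
```

```text
top 44 [ 487.6 -292.4   57.5] ztop 69.5
 rect ((488.7127380371094, -293.2921447753906), (9.852535247802734, 34.496665954589844), 30.054866790771484)
 pca [ 3.1 10.6] yaw of long axis from +y 0.51
 top pts [ 488.9 -292.9   65.9]
 rod pts 371 y -21.0 258.0
 x=a*y+b [1.125000e-01 5.159394e+02] z 83.5 res 3.5
  lo 43 [513.5 -12.9  91.2] [501. -21.  86.] [526.   2.  97.]
  hi 47 [543.8 240.6  90.3] [531. 201.  86.] [559. 258.  98.]
 black 50 [536.6 156.8  87.6] [[519.7, 148.7, 80.6], [564.2, 164.6, 94.9]]
side 160 [ 484.5 -297.3   51.6] ztop 67.0
 rect ((486.07879638671875, -296.2579650878906), (12.272479057312012, 33.76381301879883), 31.567729949951172)
 pca [2.8 9.8] yaw of long axis from +y 0.544
 top pts [ 485.8 -296.2   65.1]
 rod pts 412 y -28.0 256.0
 x=a*y+b [1.147000e-01 5.130572e+02] z 83.5 res 3.3
  lo 62 [511.6 -15.2  89.9] [498. -27.  86.] [525.   7.  93.]
  hi 45 [540.7 242.1  89.8] [528. 222.  86.] [554. 256.  95.]
 black 86 [538.2 153.9  86.3] [[517.7, 145.4, 76.6], [565.7, 165.5, 93.0]]
```

```bash
python3 -m creep '{"slide":[[1.9,-5.1,0],[1.9,-5.1,0],[1.9,-5.1,0],[1.9,-5.1,0],[1.9,-5.1,0],[1.9,-5.1,0],[1.9,-5.1,0],[1.9,-5.1,0]],"turn":[-0.09,-0.09,-0.09,-0.09,-0.09,-0.09,-0.09,-0.09],"claw":[0.45,0.45,0.45,0.45,0.45,0.45,0.45,0.45]}' 30
python3 -m creep '{"slide":[[1.9,-5.1,0],[1.9,-5.1,0],[1.9,-5.1,0],[1.9,-5.1,-2],[1.9,-5.1,-3],[1.9,-5.1,-3],[1.9,-5.1,-1],[1.9,-5.1,-1]],"turn":[0,0,0,0,0,0,0,0],"claw":[0.45,0.45,0.45,0.45,0.45,0.45,0.45,0.45]}'
python3 -m creep '{"slide":[[0,0,0]],"turn":[0],"claw":[0.45]}'
```

```text
clock: 1.6
eef_pos: [331.8, 110.1, 405.0]
eef_rot: [3.141, 0.0, 2.086]
wrist_force: [0.7, 1.4, -0.1]
finger_gap: 42.0
finger_force: 0.0
clock: 2.6
eef_pos: [484.0, -298.0, 304.0]
eef_rot: [-3.142, -0.0, 2.089]
wrist_force: [0.3, 1.1, -0.6]
finger_gap: 42.4
finger_force: 0.0
clock: 2.72
eef_pos: [483.8, -298.7, 303.0]
eef_rot: [-3.141, -0.002, 2.086]
wrist_force: [-0.2, 0.4, 0.3]
finger_gap: 42.2
finger_force: 0.0
```

```bash
python3 -m creep '{"slide":[[0.2,0.25,-0.5],[0.2,0.25,-1.5],[0,0,-1.5],[0,0,-0.3],[0,0,0]],"turn":[0,0,0,0,0],"claw":[0.45,0.45,0.45,0.45,0.45]}'
python3 - <<'E'
from h import *
from cell import manip
print(manip.read_state()["eef_pos"])
out=[]
for c in("top","side"):
    im,d=manip.camera(c); out.append(im)
a=cv2.resize(out[0][150:250,280:380],(600,600),interpolation=cv2.INTER_CUBIC)[100:500]
b=cv2.resize(out[1][190:320,240:370],(400,400),interpolation=cv2.INTER_CUBIC)
a=cv2.resize(a,(400,267)); pad=np.zeros((400,400,3),np.uint8); pad[:267]=a
cv2.imwrite("pics/g1.png",np.hstack([pad,b])[:,:,::-1])
E
```

```text
clock: 3.35
eef_pos: [487.7, -291.1, 266.5]
eef_rot: [-3.141, -0.0, 2.089]
wrist_force: [0.6, -1.0, -0.2]
finger_gap: 42.6
finger_force: 0.0
[ 487.68571471 -291.08566277  266.54728655]
```

View pics/g1.png

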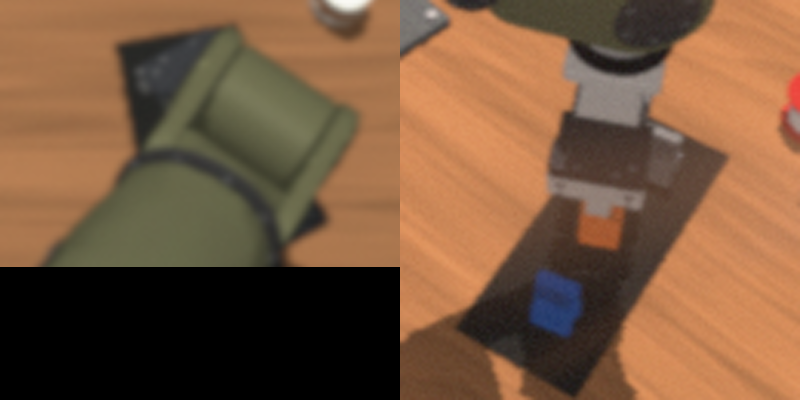

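The side view (right half) shows the near finger at (600,205) in front of and centred on the orange tab at (600,225). Neither neighbour is in the way, so I go down and grip.

```bash
python3 -m creep '{"slide":[[0,-0.2,-1.5],[0,0,-1.5],[0,0,-0.7],[0,0,0],[0,0,0],[0,0,0],[0,0,0],[0,0,0]],"turn":[0,0,0,0,0,0,0,0],"claw":[0.45,0.45,0.45,0.3,0.2,0.1,0.05,0]}' 40
python3 -m creep '{"slide":[[0,0,0],[0,0,0],[0,0,0]],"turn":[0,0,0],"claw":[0,0,0]}'
```

```text
clock: 4.45
eef_pos: [487.7, -293.2, 230.0]
eef_rot: [3.141, 0.001, 2.089]
wrist_force: [-1.3, -0.1, 2.3]
finger_gap: 9.5
finger_force: 40.0
clock: 4.82
eef_pos: [487.7, -293.2, 229.9]
eef_rot: [3.141, 0.0, 2.089]
wrist_force: [0.5, -0.1, 4.7]
finger_gap: 9.7
finger_force: 40.0
```

```bash
python3 -m creep '{"slide":[[0,0,2],[0,0,4],[0,0,4],[0.4,4,2],[0.4,5,0],[0.4,5,0],[0.4,5,0],[0.4,5,0]],"turn":[0,0,0,-0.12,-0.12,-0.12,-0.12,-0.12],"claw":[0,0,0,0,0,0,0,0]}' 50
python3 -m creep '{"slide":[[0.4,4,0],[0.4,4,0],[0.4,4,0],[0.3,2,0],[0.2,1,0],[0,0,0],[0,0,0],[0,0,0]],"turn":[-0.033,0,0,0,0,0,0,0],"claw":[0,0,0,0,0,0,0,0]}'
python3 - <<'E'
from h import *
print(manip.read_state())
out=[]
for c in("top","side"):
    im,d=manip.camera(c); out.append(im); P=cloud(c,d)
    m=cm(c,im,P,(460,600,30,160),3,16,(95,210),(150,70)); p=P[m]; print(c,len(p))
    if len(p)>5: print(p.mean(0).round(1),np.percentile(p,[3,97],axis=0).round(1).tolist())
    hsv=cv2.cvtColor(im,cv2.COLOR_RGB2HSV).astype(int)
    for q in ("clip","carrier"):
        for r in manip.cut_out(q,c)[:1]:
            mm=r["mask"]&(d>0); print(q,r["score"],r["position"],np.percentile(P[mm],[3,50,97],axis=0).round(1).tolist())
b=cv2.resize(out[1][80:230,110:310],(800,600),interpolation=cv2.INTER_CUBIC)
cv2.imwrite("pics/r1.png",b[:,:,::-1])
E
```

```text
clock: 5.82
eef_pos: [507.5, -51.6, 349.4]
eef_rot: [-3.141, -0.0, 1.485]
wrist_force: [0.6, 0.0, -0.6]
finger_gap: 10.0
finger_force: 50.0
clock: 6.82
eef_pos: [524.7, 96.2, 349.7]
eef_rot: [3.142, 0.0, 1.455]
wrist_force: [0.1, -0.9, -1.1]
finger_gap: 9.5
finger_force: 50.0
{'clock': 6.825, 'joints': array([ 1.12606194e-01,  3.15078781e-01,  1.63428516e+00, -4.20851546e-05,
        1.19222552e+00,  2.28473650e-01]), 'qd': array([ 0.00330183, -0.00133413, -0.00064407,  0.00126513, -0.00075827,
        0.00068104]), 'effort': array([ 1.05919372e-01, -5.23220444e+01, -3.35621452e+01,  7.12781190e-02,
       -8.56011684e-04, -8.82917288e-03]), 'eef_pos': array([524.67197046,  96.16277497, 349.6869197 ]), 'eef_rot': array([3.14158069e+00, 3.73674659e-05, 1.45494443e+00]), 'wrist_force': array([ 0.13791354, -0.91135376, -1.09412344]), 'moment': array([-0.07440028,  0.00463634,  0.02814109]), 'finger_force': 49.9997216463089, 'finger_gap': 9.475814268602985}
top 0
clip 0.36 [236.2, 198.3] [[504.7, -20.9, 79.9], [521.7, 27.8, 87.8], [551.0, 252.6, 96.6]]
carrier 0.56 [289.6, 124.8] [[760.2, -159.4, 9.6], [802.3, -141.3, 23.3], [851.3, -123.3, 30.7]]
side 114
[519.8  85.3 150.5] [[513.5, 75.7, 123.9], [530.9, 108.4, 186.4]]
clip 0.68 [381.2, 247.4] [[625.2, -439.8, 7.0], [636.6, -421.6, 46.3], [665.1, -399.6, 57.0]]
carrier 0.68 [207.1, 149.1] [[511.7, 75.6, 9.9], [519.2, 83.9, 145.8], [599.2, 189.9, 185.4]]
```

View pics/r1.png

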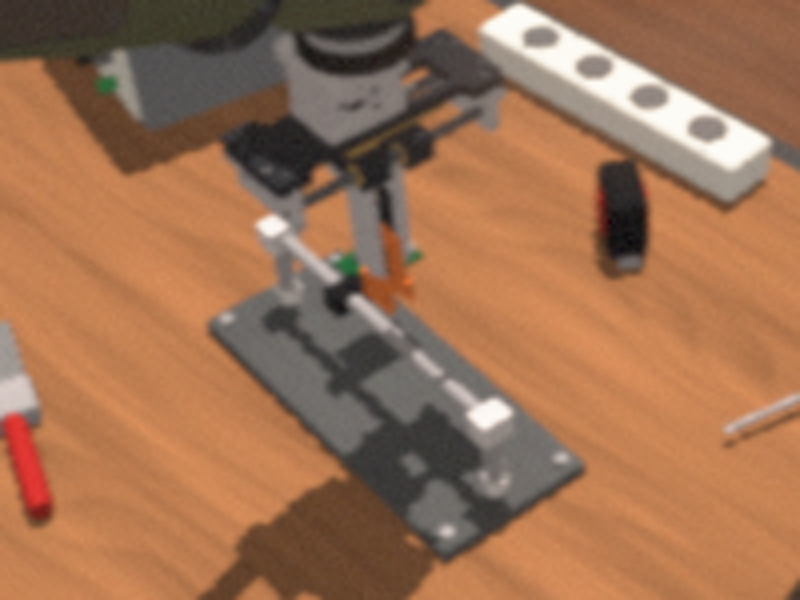

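The picture shows the clip at about (390,275), held gap down behind and above the rod. The carrier is at (342,293), beyond it along the rod. I'll check the sideways alignment numerically.

```bash
cat >> h.py <<'E'
u=np.array([0.1135,1])/np.hypot(0.1135,1); n=np.array([u[1],-u[0]])
def rodc(P): # -> across, along, z ; line through (516.6,0)
    q=P[...,:2]-np.array([516.6,0]); return np.stack([q@n,q@u,P[...,2]],-1)
def look(c="side",zr=(90,210)):
    im,d=manip.camera(c); P=cloud(c,d); m=cm(c,im,P,(460,600,-10,200),3,16,zr,(150,70)); return im,d,P,rodc(P[m])
E
python3 - <<'E'
from h import *
im,d,P,R=look()
s=manip.read_state()["eef_pos"]; print("tcp rodc",rodc(np.array(s)).round(1))
for z in range(115,195,8):
    r=R[(R[:,2]>=z)&(R[:,2]<z+8)]
    if len(r)>1: print(z,len(r),"across",r[:,0].min().round(1),r[:,0].max().round(1),"along",r[:,1].min().round(1),r[:,1].max().round(1))
hsv=cv2.cvtColor(im,cv2.COLOR_RGB2HSV).astype(int); Q=rodc(P)
g=(abs(Q[...,0])<14)&(Q[...,2]>70)&(Q[...,2]<96)&(hsv[...,1]<60)&(hsv[...,2]>110)
for a in range(10,145,15):
    r=Q[g&(Q[...,1]>a)&(Q[...,1]<a+15)]; 
    if len(r): print("rod",a,len(r),np.median(r,0).round(1),r[:,0].min().round(1),r[:,0].max().round(1))
b=(abs(Q[...,0])<14)&(Q[...,2]>80)&(Q[...,2]<96)&(hsv[...,2]<70); r=Q[b]; print("black",len(r),np.percentile(r[:,1],[0,5,50,95,100]).round(1))
E
```

```text
tcp rodc [ -2.9  97.  349.7]
115 2 across -13.1 -11.0 along 89.7 96.2
123 18 across -14.3 7.2 along 78.8 111.1
131 20 across -13.7 8.9 along 77.0 108.0
139 23 across -14.7 7.3 along 76.3 107.2
147 9 across -7.5 2.0 along 76.5 85.3
155 13 across -9.7 2.0 along 74.8 85.1
163 6 across -7.9 -2.9 along 77.1 82.5
171 9 across -7.8 -1.1 along 76.7 86.7
179 13 across -7.7 0.4 along 77.6 95.0
rod 10 19 [-4.9 16.  84.2] -8.8 1.2
rod 25 17 [-2.3 32.1 82. ] -7.6 4.3
rod 40 20 [-4.3 45.9 84.2] -9.1 1.4
rod 55 18 [-4.9 63.8 83.7] -7.8 2.5
rod 70 10 [-5.1 74.  84.6] -7.4 2.4
rod 85 10 [-2.9 93.7 84.6] -6.8 1.4
rod 100 14 [ -3.4 106.9  83.6] -7.0 1.3
rod 115 19 [ -3.9 121.3  83.5] -7.8 3.5
rod 130 15 [ -4.  137.1  84. ] -8.1 1.3
black 29 [147.8 148.2 156.5 165.7 166.4]
```

```bash
python3 -m creep '{"slide":[[0.26,-0.03,-1],[0,0,-1.5],[0,0,-1],[0,0,-0.3],[0,0,0],[0,0,0]],"turn":[0,0,0,0,0,0],"claw":[0,0,0,0,0,0]}'
python3 - <<'E'
from h import *
im,d,P,R=look()
s=manip.read_state()["eef_pos"]; print("tcp rodc",rodc(np.array(s)).round(1))
for z in range(70,120,8):
    r=R[(R[:,2]>=z)&(R[:,2]<z+8)]
    if len(r)>1: print(z,len(r),"across",r[:,0].min().round(1),r[:,0].max().round(1),"along",r[:,1].min().round(1),r[:,1].max().round(1))
cv2.imwrite("pics/r2.png",cv2.resize(im[110:200,160:270],(733,600),interpolation=cv2.INTER_CUBIC)[:,:,::-1])
E
```

```text
clock: 7.92
eef_pos: [527.3, 96.5, 312.0]
eef_rot: [3.141, -0.0, 1.456]
wrist_force: [-0.5, -0.8, -0.3]
finger_gap: 9.7
finger_force: 50.0
tcp rodc [-2.00e-01  9.71e+01  3.12e+02]
86 7 across -9.3 7.9 along 80.1 107.1
94 14 across -10.3 9.1 along 79.1 105.6
102 24 across -11.2 9.9 along 77.3 96.8
110 8 across -4.2 4.7 along 76.7 86.2
118 10 across -5.8 4.8 along 74.4 84.2
```

View pics/r2.png

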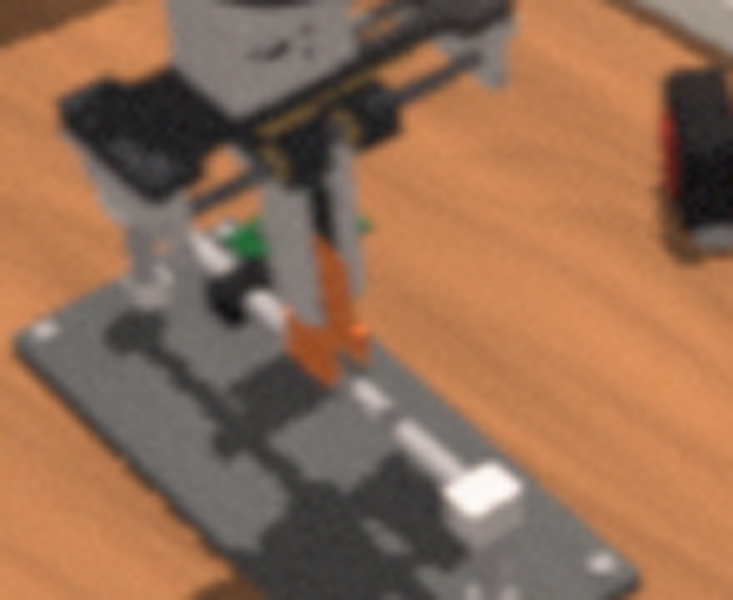

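The jaws at (330,355) straddle the rod, which emerges at (365,385). The carrier is at (232,298), well clear. I press down slowly while watching the force.

```bash
python3 -m creep '{"slide":[[0,0,-0.4],[0,0,-0.4],[0,0,-0.3],[0,0,0]],"turn":[0,0,0,0],"claw":[0,0,0,0]}' 60
python3 -m creep '{"slide":[[0,0,-0.4],[0,0,-0.2],[0,0,0]],"turn":[0,0,0],"claw":[0,0,0]}'
```

```text
clock: 8.48
eef_pos: [527.2, 96.5, 300.4]
eef_rot: [-3.141, 0.0, 1.456]
wrist_force: [-2.1, 0.3, 2.0]
finger_gap: 9.7
finger_force: 60.0
clock: 8.85
eef_pos: [527.2, 96.5, 294.6]
eef_rot: [-3.141, -0.0, 1.456]
wrist_force: [-2.2, 0.1, 3.8]
finger_gap: 9.9
finger_force: 60.0
```

```bash
python3 -m creep '{"slide":[[-0.07,0,-0.3],[0,0,-0.3],[0,0,0]],"turn":[0,0,0],"claw":[0,0,0]}'
python3 -m creep '{"slide":[[0,0,-0.3],[0,0,-0.2],[0,0,0]],"turn":[0,0,0],"claw":[0,0,0]}'
```

```text
clock: 9.22
eef_pos: [526.6, 96.5, 288.7]
eef_rot: [3.142, -0.0, 1.456]
wrist_force: [-2.5, 0.2, 6.2]
finger_gap: 9.6
finger_force: 60.0
clock: 9.6
eef_pos: [526.4, 96.5, 283.4]
eef_rot: [-3.141, 0.0, 1.456]
wrist_force: [-4.4, -0.0, 5.3]
finger_gap: 9.6
finger_force: 60.0
```

```bash
python3 -m creep '{"slide":[[-0.08,0,0],[0,0,0],[0,0,0]],"turn":[0,0,0],"claw":[0,0,0]}'
python3 - <<'E'
from h import *
im,d,P,R=look("side",(60,210))
s=manip.read_state(); print(s["eef_pos"],s["wrist_force"],s["moment"])
for z in range(60,130,6):
    r=R[(R[:,2]>=z)&(R[:,2]<z+6)]
    if len(r)>1: print(z,len(r),"across",r[:,0].min().round(1),r[:,0].max().round(1),"along",r[:,1].min().round(1),r[:,1].max().round(1))
hsv=cv2.cvtColor(im,cv2.COLOR_RGB2HSV).astype(int); Q=rodc(P)
g=(abs(Q[...,0])<14)&(Q[...,2]>45)&(Q[...,2]<96)&(hsv[...,1]<60)&(hsv[...,2]>110)&(Q[...,1]>0)&(Q[...,1]<75)
print("rod",np.median(Q[g],0).round(1))
cv2.imwrite("pics/r3.png",cv2.resize(im[110:200,160:270],(733,600),interpolation=cv2.INTER_CUBIC)[:,:,::-1])
E
```

```text
clock: 9.98
eef_pos: [525.9, 96.5, 283.9]
eef_rot: [3.141, -0.0, 1.456]
wrist_force: [1.9, -0.3, 4.6]
finger_gap: 9.4
finger_force: 60.0
[525.92778743  96.51982447 283.87689889] [0.75548871 0.32648535 3.81830963] [-0.01820498 -0.16623375  0.02056375]
60 11 across -12.7 -9.3 along 77.3 107.7
66 11 across -13.1 -9.7 along 78.4 109.4
72 9 across -11.9 -4.8 along 76.5 101.7
78 11 across -9.6 5.6 along 77.6 89.3
84 5 across -5.3 1.8 along 76.6 79.9
90 4 across -5.4 -2.5 along 76.2 83.1
96 5 across -6.0 -0.7 along 76.7 81.7
102 6 across -7.9 -3.8 along 77.4 87.6
108 3 across -6.0 -3.1 along 78.8 80.3
114 8 across -7.0 0.9 along 77.5 92.6
120 4 across -2.3 1.0 along 79.1 92.0
rod [-4.2 37.1 71.9]
```

View pics/r3.png

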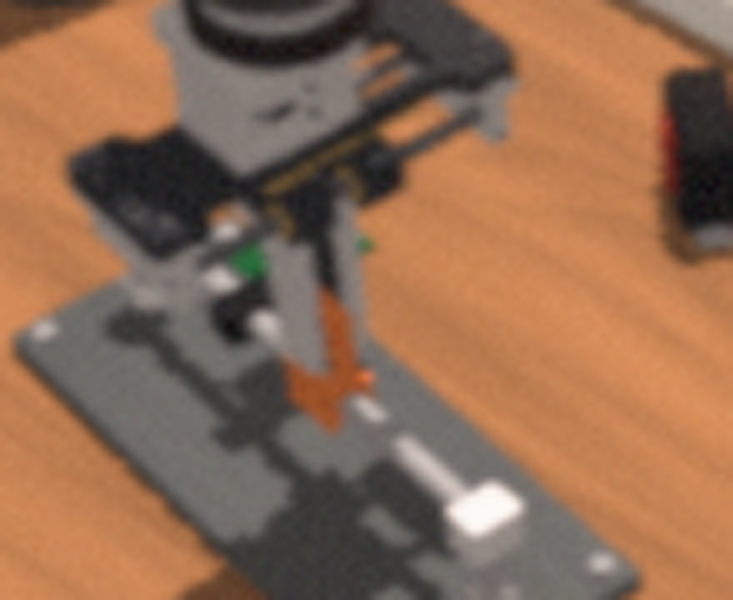

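The rod sank about 12 mm, which matches the tool height for a fully seated clip. In the picture the rod meets the clip right under the head, at (350,400). I let the rod rise nearly to rest, then slide.

```bash
python3 -m creep '{"slide":[[0,0,0.4],[0,0,0.4],[0,0,0.3],[0,0,0],[0,0,0],[0,0,0]],"turn":[0,0,0,0,0,0],"claw":[0,0,0,0,0,0]}' 25
python3 -m creep '{"slide":[[0.06,0.5,0],[0.06,0.5,0],[0.05,0.5,0],[0.06,0.5,0]],"turn":[0,0,0,0],"claw":[0,0,0,0]}'
```

```text
clock: 10.78
eef_pos: [525.8, 96.5, 294.6]
eef_rot: [-3.141, 0.0, 1.456]
wrist_force: [1.6, 1.5, 0.0]
finger_gap: 10.1
finger_force: 25.0
clock: 11.28
eef_pos: [528.1, 116.9, 294.6]
eef_rot: [-3.141, 0.0, 1.456]
wrist_force: [-1.0, -3.5, -0.1]
finger_gap: 10.0
finger_force: 25.0
```

```bash
python3 -m creep '{"slide":[[0.04,0.3,0],[0.03,0.3,0],[0.02,0.2,0]],"turn":[0,0,0],"claw":[0,0,0]}' 20
python3 -m creep '{"slide":[[0.01,0.1,0],[0.01,0.1,0]],"turn":[0,0],"claw":[0,0]}'
python3 -m creep '{"slide":[[0.01,0.08,0],[0.01,0.08,0]],"turn":[0,0],"claw":[0,0]}'
python3 - <<'E'
from h import *
im,d,P,R=look("side",(75,210))
Q=rodc(P); hsv=cv2.cvtColor(im,cv2.COLOR_RGB2HSV).astype(int)
b=(abs(Q[...,0])<14)&(Q[...,2]>80)&(Q[...,2]<96)&(hsv[...,2]<70); r=Q[b]; print("black",len(r),np.percentile(r[:,1],[0,5,50,95]).round(1))
h=R[R[:,2]<100]; print("clip along",np.percentile(h[:,1],[2,98]).round(1))
cv2.imwrite("pics/r4.png",cv2.resize(im[110:200,160:270],(733,600),interpolation=cv2.INTER_CUBIC)[:,:,::-1])
E
```

```text
clock: 11.65
eef_pos: [529.0, 124.7, 294.6]
eef_rot: [-3.142, 0.0, 1.456]
wrist_force: [-0.7, -5.1, 0.0]
finger_gap: 9.7
finger_force: 20.0
clock: 11.9
eef_pos: [529.2, 126.5, 294.7]
eef_rot: [3.142, -0.0, 1.456]
wrist_force: [-0.4, -3.9, 0.4]
finger_gap: 9.9
finger_force: 20.0
clock: 12.15
eef_pos: [529.4, 128.1, 294.7]
eef_rot: [-3.142, 0.0, 1.456]
wrist_force: [-1.0, -3.7, 0.4]
finger_gap: 10.2
finger_force: 20.0
black 6 [148.9 149.9 155.8 163.5]
clip along [108.  142.6]
```

View pics/r4.png

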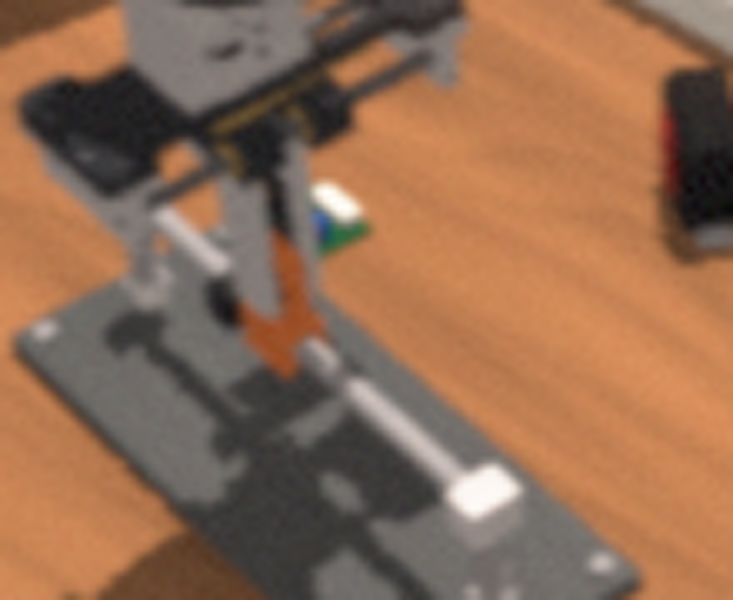

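The clip at (285,335) is on the rod and almost at the carrier (222,300), with a few millimetres to go. I continue in steps under 1 mm, watching Fy.

```bash
python3 -m creep '{"slide":[[0.01,0.07,0],[0.01,0.07,0],[0,0,0]],"turn":[0,0,0],"claw":[0,0,0]}' 20
python3 -m creep '{"slide":[[0.01,0.07,0],[0,0,0]],"turn":[0,0],"claw":[0,0]}'
python3 -m creep '{"slide":[[0.01,0.07,0],[0,0,0]],"turn":[0,0],"claw":[0,0]}'
```

```text
clock: 12.58
eef_pos: [529.6, 129.6, 294.6]
eef_rot: [-3.142, -0.0, 1.456]
wrist_force: [-1.2, -2.7, 0.2]
finger_gap: 9.8
finger_force: 20.0
clock: 12.82
eef_pos: [529.7, 130.3, 294.6]
eef_rot: [-3.141, -0.0, 1.456]
wrist_force: [-2.4, -4.3, 0.5]
finger_gap: 10.0
finger_force: 20.0
clock: 13.08
eef_pos: [529.8, 131.0, 294.6]
eef_rot: [-3.142, -0.0, 1.456]
wrist_force: [-1.2, -3.1, 1.1]
finger_gap: 9.9
finger_force: 20.0
```

```bash
python3 -m creep '{"slide":[[0.01,0.06,0],[0,0,0]],"turn":[0,0],"claw":[0,0]}' 20
python3 -m creep '{"slide":[[0,0.06,0],[0,0,0]],"turn":[0,0],"claw":[0,0]}'
python3 -m creep '{"slide":[[0.01,0.06,0],[0,0,0]],"turn":[0,0],"claw":[0,0]}'
```

```text
clock: 13.32
eef_pos: [529.9, 131.6, 294.6]
eef_rot: [-3.142, -0.0, 1.456]
wrist_force: [-0.7, -3.4, 0.0]
finger_gap: 9.7
finger_force: 20.0
clock: 13.58
eef_pos: [529.9, 132.2, 294.7]
eef_rot: [3.142, -0.0, 1.456]
wrist_force: [-0.4, -3.5, -0.8]
finger_gap: 9.8
finger_force: 20.0
clock: 13.82
eef_pos: [530.0, 132.5, 294.6]
eef_rot: [-3.141, 0.001, 1.456]
wrist_force: [-0.3, -6.2, 0.7]
finger_gap: 9.9
finger_force: 20.0
```

```bash
python3 -m creep '{"slide":[[0,0.05,0],[0,0,0]],"turn":[0,0],"claw":[0,0]}'
```

```text
clock: 14.08
eef_pos: [530.0, 132.7, 294.5]
eef_rot: [-3.141, 0.001, 1.456]
wrist_force: [-0.7, -9.3, 1.3]
finger_gap: 10.2
finger_force: 20.0
```

```bash
python3 -m creep '{"slide":[[0,0,0],[0,0,0],[0,0,0],[0,0,0]],"turn":[0,0,0,0],"claw":[0.15,0.25,0.35,0.35]}'
python3 -m creep '{"slide":[[0,0,0.5],[0,0,1.5],[0,0,3],[0,0,4],[0,0,3],[0,0,0],[0,0,0]],"turn":[0,0,0,0,0,0,0],"claw":[0.35,0.35,0.35,0.35,0.35,0.35,0.35]}'
python3 - <<'E'
from h import *
im,d,P,R=look("side",(60,210))
Q=rodc(P); hsv=cv2.cvtColor(im,cv2.COLOR_RGB2HSV).astype(int)
b=(abs(Q[...,0])<14)&(Q[...,2]>80)&(Q[...,2]<96)&(hsv[...,2]<70); r=Q[b]; print("black",len(r),np.percentile(r[:,1],[0,5,50,95]).round(1))
print("clip",len(R),np.percentile(R,[2,50,98],axis=0).round(1).tolist())
cv2.imwrite("pics/r5.png",cv2.resize(im[110:200,160:270],(733,600),interpolation=cv2.INTER_CUBIC)[:,:,::-1])
E
```

```text
clock: 14.58
eef_pos: [530.0, 133.3, 294.7]
eef_rot: [3.142, -0.0, 1.456]
wrist_force: [-0.3, 0.5, 0.3]
finger_gap: 32.5
finger_force: 0.0
clock: 15.45
eef_pos: [529.8, 133.2, 414.3]
eef_rot: [-3.141, 0.0, 1.456]
wrist_force: [0.0, -0.3, -0.4]
finger_gap: 32.6
finger_force: 0.0
black 7 [155.4 155.4 159.4 161.3]
clip 170 [[-12.7, 111.9, 68.4], [-6.1, 128.1, 101.7], [2.3, 149.8, 132.5]]
```

View pics/r5.png

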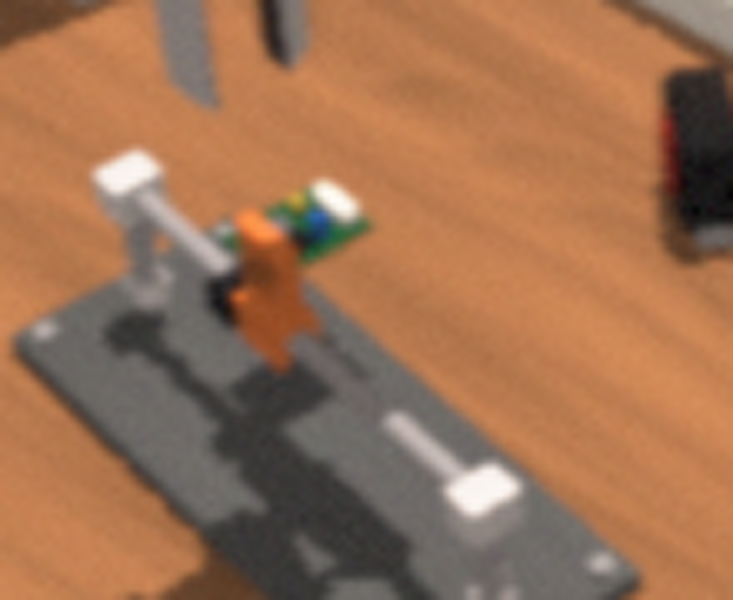

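The clip, with its tab top at (262,220), stands upright on the rod against the carrier at (222,290). Its top is at 132 mm, as expected when fully on, and the gripper is clear.

```bash
python3 -c "
from cell import manip; print(manip.sign_off())"
```

```text
the job is handed in; nothing more can be done
None
```

The orange clip is snapped fully onto the rod, slid up against the carrier with at most about 9 N measured at the wrist, and released; the job was handed in at about 15.5 s, with no verdict returned.

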